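# Change over the tilt-out bins at the still bench

## Task

At the still bench, change over the tilt-out bins for the next job: the narrow bin that was left hanging open is done with, so push it back until it clicks shut, and tip the wide bin forward to its stop so that it stays open. Leave the other narrow bin shut and do not disturb the cup or the flask.

Things in the scene. Friction and masses are not known exactly. Their poses are not given: they have to be found in the camera images.
- unit_wide: fixed dark steel cradle of the wide bin, 158 mm wide (y), x -20 to +80 mm, 130 mm high; one of three in a row, 45 mm or more apart, order varies. Origin: on its underside below the pivot, 8 mm above the bench. Its -x is the front, where the bin tips out, roughly towards the robot; z up. Bin's pivot axis: along y at x 0, z 28 mm
- unit_open: fixed cradle of the narrow bin that starts hanging open, 103 mm wide; otherwise the same as unit_wide (same origin, axes, pivot and heights)
- unit_shut: fixed cradle of the narrow bin that starts shut and must stay shut, 103 mm wide; otherwise the same as unit_wide
- rim_wide (a point): middle of the rolled front rim (12 mm round bar) of the wide aluminium bin: open box 140 x 90 mm, steel rings at the bottom, 80 mm free below the rim. In the cradle's frame: shut x -20, z 138 mm; fully tipped x -70, z 115 (rear rim then x 9, z 158). Moves with the bin. Hook it from inside the mouth with shut fingers and draw it forward
- rim_open (a point): the same point on the rim of the narrow bin that starts open: 85 mm wide, a few corks inside, otherwise the same as the wide bin. It can be pushed back by its front wall just below the rim
- bin_wide (a joint): tilt of the wide bin (0.35 to 0.6 kg), rad: 0 shut, 0.5 fully tipped forward at its stop; starts shut. A spring catch holds it shut; drawing it out takes 1 to 4 N at the rim. Past about 0.35 rad it falls forward to the stop by its own weight and stays; between 0.2 and 0.35 it stands ajar
- bin_open (a joint): tilt of the narrow bin that starts open at its stop or nearly, same meaning and behaviour. Let go part-way it stays ajar at 0.2 rad or more; a push of 1 to 4 N near the rim takes it past the catch, which snaps it from about 0.1 rad to 0
- bin_shut (a joint): tilt of the other narrow bin, same meaning; starts at 0 and must stay shut
- cup: loose steel cup, 84 mm across and 85 mm high, standing to the left of the bins; bystander, leave alone. Origin: centre of its underside
- flask: loose glass bottle with a cork, 66 mm across and 160 mm high, standing to the right of the bins; bystander, leave alone. Origin: centre of its underside

How it is judged:
By the outcome, as a careful person would: the job done as asked, in the order asked, and still so for the second after the job is handed in, with the robot touching nothing.
It also fails if it takes over 43 s, if anything falls off the work surface, if the arm or the gripper's body presses on something with over 40 N, if the wrist force passes 120 N, or if a joint passes its speed limit or range.

## Robot

A 7-joint arm with a two-finger parallel gripper is mounted at the origin on the work surface. World frame = base frame: x ahead of the robot, y to its left, z up, the work surface at z = 0. Lengths are in m, angles in rad, forces in N, time in s.
With the tool pointing down it reaches from about 0.4 to 0.9 m from the base axis. Payload 5.5 kg.
Tool frame: the origin (TCP) lies midway between the tips of the shut fingers; the grasp point (between the pads) lies 19 mm behind it (manip.grip_depth is the distance from the TCP to the grasp point, in m); z points along the fingers, x is the direction in which the jaws open and shut, and the axes are right-handed (so a half turn about z gives the same grasp; the last joint's range is limited). The gripper opens to 92 mm and grips with 3 to 60 N. Pads are 19 mm wide; open, the fingers measure 130 mm over their backs; the gripper's body (75 mm by 190 mm) begins 47 mm behind the grasp point.
Start: joints at [-0.952, 0.501, -0.427, 1.55, 0.221, 1.138, -0.21], TCP at [0.226, 0.609, 0.227] pointing down, gripper open.
Joint ranges: [-2.88, 2.88], [-0.31, 2.03], [-1.54, 1.56], [0.2, 2.42], [-1.41, 4.55], [0.19, 2.02], [-2.57, 2.57]. Speed limits (rad/s): [2.57, 2.57, 3.14, 3.14, 3.14, 3.14, 3.14].

## Interface

Orientations are given as a unit quaternion [x, y, z, w].
In Python, from bench import manip, effector, viewer gives the robot as it stands. Calls block until the motion is done:
- manip.move_pose(position, orientation): joint-space move of the TCP to a pose.
- manip.servo_line(position, ori=None, vel=0.15): straight line of the TCP; ori=None keeps the orientation; vel is the mean speed in m/s.
- manip.movej(angles): joint-space move.
- effector.open_jaws() and effector.close(f_grip=None): open the fingers fully, or close them until they stop; f_grip is the grip in N (None keeps the last).
- manip.sleep(seconds).
- manip.solve_ik(position, orientation): joint angles nearest the present ones, or None.
- viewer.get_image(name): name is "side" or "top"; returns the picture (400x640x3 uint8, red, green, blue); there is no depth.
- viewer.get_calibration(name): a dict with "vfov" (degrees; the focal length in pixels is half the picture's height over the tangent of half this angle, whatever the lens; pixels are square), "cx", "cy" (the principal point, pixels), "dist_coeffs" ([k1, k2, p1, p2, k3] as OpenCV has them; the pictures are not rectified), "eye" and "attitude" of the camera in the world. Camera axes: x right, y down, z forward; pixel columns grow to the right and rows downward; lengths in m; the calibration is good to about 2 mm. A picture is of the moment at which its call begins. get_calibration takes no time and is no camera call.
A pose or a line that the arm cannot do raises manip.PlanningError and nothing moves.
- manip.hand_in(): hands the job in, once; it reports no verdict.
Readings, each from a call of its own:
- manip.current_clock(): time.
- manip.current_q(): joint angles.
- manip.current_joint_velocities(): joint speeds.
- manip.current_tau(): joint torques, N m.
- manip.current_tool_pos(): TCP position.
- manip.current_tcp_rot(): TCP orientation.
- manip.current_force(): force on the tool from outside, world axes, zero at the start.
- manip.current_wrist_torque(): the same for the moment, N m.
- manip.current_finger_gap(): finger opening in m.
Only numpy, scipy, OpenCV 4.12 (cv2) and the standard library are available. Lean on these libraries where they do the work, as an engineer would, in place of code of your own. Each camera call takes 0.05 s, during which the arm holds its last target. There are 200 camera calls.

## Working session

There is one attempt and no reset: what is moved stays moved. The work goes in short steps, each a Python script; the robot and the scene stay as the last script left them, time stands still between calls to the robot, and variables do not carry over. Pictures are saved under pics/ and viewed, about 8 in all and at most 12, crops included, and the job is handed in when it is done.

```bash
ls && mkdir -p pics && cat > h.py <<'E'
from bench import manip, effector, viewer
import numpy as np, cv2
def cal(n):
    c=viewer.get_calibration(n); f=200/np.tan(np.radians(c["vfov"])/2)
    return c,np.array([[f,0,c["cx"]],[0,f,c["cy"]],[0,0,1]]),np.array(c["dist_coeffs"],float)
def R(c):
    a=np.array(c["attitude"],float)
    if a.size==9: return a.reshape(3,3)
    from scipy.spatial.transform import Rotation as r
    return r.from_quat(a).as_matrix()
def ray(n,uv):
    c,K,d=cal(n); p=cv2.undistortPoints(np.array([[uv]],float),K,d)[0,0]
    return np.array(c["eye"]),R(c)@np.array([p[0],p[1],1])
def onz(n,uv,z):
    e,r=ray(n,uv); return e+r*(z-e[2])/r[2]
def proj(n,P):
    c,K,d=cal(n); P=(np.atleast_2d(P)-c["eye"])@R(c)
    return cv2.projectPoints(P.reshape(-1,1,3),np.zeros(3),np.zeros(3),K,d)[0][:,0]
def snap(n,f): 
    im=viewer.get_image(n)[:,:,::-1]; cv2.imwrite(f"pics/{f}_raw.png",im); cv2.imwrite(f"pics/{f}.png",cv2.resize(im,(800,500),interpolation=cv2.INTER_CUBIC))
E
python3 - <<'E'
from h import *
for n in("side","top"): snap(n,n+"0"); print(viewer.get_calibration(n))
print(manip.current_clock(),manip.current_tcp_rot(),manip.current_tool_pos(), proj("top",manip.current_tool_pos()),proj("side",manip.current_tool_pos()))
E
```

```text
pics
{'vfov': 47.42470903236657, 'cx': 320.0549554631383, 'cy': 203.29670545665243, 'dist_coeffs': array([-0.0314464,  0.       ,  0.       ,  0.       ,  0.       ]), 'eye': array([-0.15857723, -0.8694792 ,  0.80860885]), 'attitude': array([ 0.82750399, -0.2815642 ,  0.16596027, -0.45652595])}
{'vfov': 54.43727145605539, 'cx': 323.6656427010704, 'cy': 198.14054787520024, 'dist_coeffs': array([0.00833445, 0.        , 0.        , 0.        , 0.        ]), 'eye': array([ 0.47725872, -0.00133758,  1.23353394]), 'attitude': array([ 0.71005798, -0.70355766,  0.0214298 , -0.01910634])}
0.1 [ 8.21071230e-01  5.70825119e-01 -7.14213713e-04  4.56230963e-04] [0.22624118 0.60871327 0.22580382] [[ 80.75489821 317.51400377]] [[131.7867826  126.26700512]]
```

View pics/top0.png

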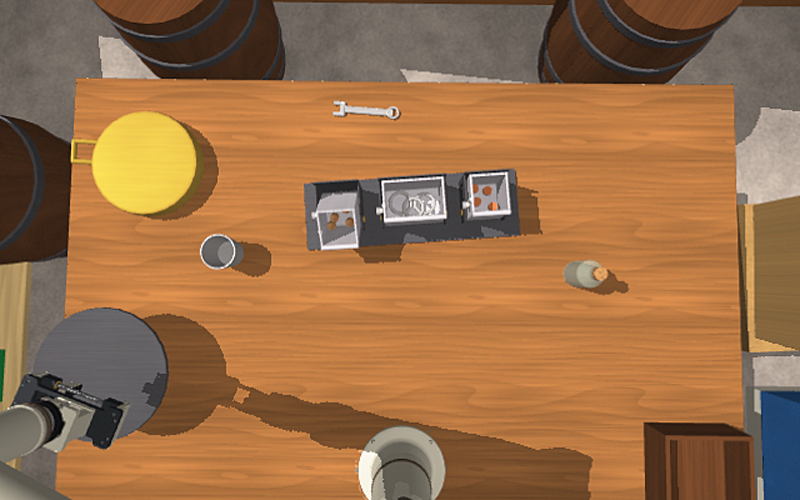

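View pics/side0.png

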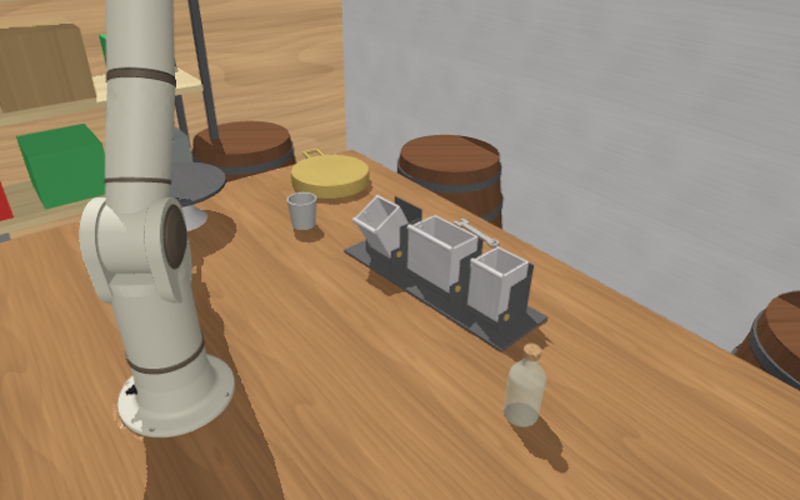

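The top view (800 px wide) shows the open bin on the left (~337,222), the wide bin in the middle (~413,202) and the shut bin on the right (~487,195). The cup is at (221,252) and the flask at (585,275). I'll enlarge the bins next.

```bash
python3 - <<'E'
import cv2
im=cv2.imread("pics/top0_raw.png")[125:205,235:425]
cv2.imwrite("pics/c.png",cv2.resize(im,None,fx=4.2,fy=4.2,interpolation=cv2.INTER_CUBIC))
E
```

```text
(no output)
```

View pics/c.png

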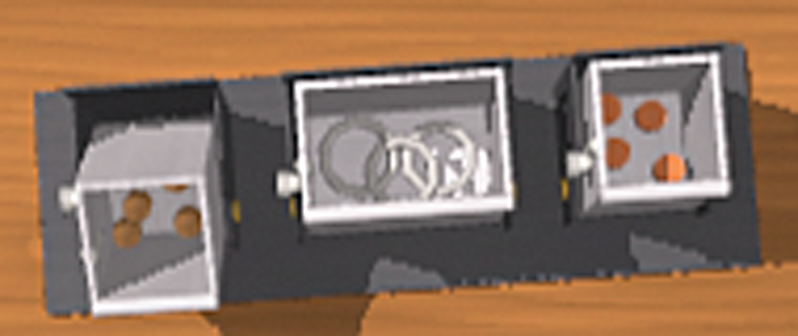

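The crop shows the wide front rim running from (303,213) to (513,203), the open bin's front rim from (93,306) to (217,302), and the shut bin's from (600,198) to (730,190).

```bash
python3 - <<'E'
from h import *
g=lambda x,y,z: onz("top",(235+x/4.2-.4,125+y/4.2-.4),z)
for n,a,b,z in [("wide",(303,213),(513,203),.148),("wide rear",(299,84),(505,72),.148),("open",(93,306),(217,302),.125),("shut",(600,198),(730,190),.148),("base front",(46,314),(762,264),0.004),("base rear",(37,92),(745,45),.004)]:
    A,B=g(*a,z),g(*b,z); d=A-B
    print(n,A.round(4),B.round(4),"mid",((A+B)/2).round(4),"len",np.linalg.norm(d).round(4),"yaw",np.degrees(np.arctan2(-d[0],d[1])).round(2))
print("cup",onz("top",(221*.8,252*.8),.085),"flask",onz("top",(600*.8,274*.8),.16))
# validation vs side: 
print(proj("side",[g(408,208,.148),g(155,304,.125)])*1.25)
E
```

```text
wide [0.6033 0.0434 0.148 ] [ 0.6113 -0.0968  0.148 ] mid [ 0.6073 -0.0267  0.148 ] len 0.1405 yaw 3.28
wide rear [0.6902 0.0471 0.148 ] [ 0.6997 -0.0911  0.148 ] mid [ 0.695 -0.022  0.148] len 0.1385 yaw 3.92
open [0.5411 0.1863 0.125 ] [0.5446 0.1021 0.125 ] mid [0.5428 0.1442 0.125 ] len 0.0842 yaw 2.39
shut [ 0.6152 -0.155   0.148 ] [ 0.6214 -0.2419  0.148 ] mid [ 0.6183 -0.1985  0.148 ] len 0.0872 yaw 4.07
base front [0.5417 0.242  0.004 ] [ 0.5845 -0.2978  0.004 ] mid [ 0.5631 -0.0279  0.004 ] len 0.5415 yaw 4.54
base rear [0.7103 0.2523 0.004 ] [ 0.7517 -0.2856  0.004 ] mid [ 0.731  -0.0167  0.004 ] len 0.5394 yaw 4.4
cup [0.52895023 0.42827365 0.085     ] flask [ 0.48474701 -0.4361088   0.16      ]
[[430.46543618 237.73410008]
 [365.06259042 225.52878471]]
```

```bash
cat >> h.py <<'E'
a=np.radians(94.2); Q=np.array([np.cos(a/2),np.sin(a/2),0,0]); a2=a-np.pi; Q2=np.array([np.cos(a2/2),np.sin(a2/2),0,0])
u=np.array([np.cos(np.radians(4.2)),np.sin(np.radians(4.2)),0])
def st(t=""): print(t,round(manip.current_clock(),2),np.round(manip.current_tool_pos(),4),np.round(manip.current_force(),2),flush=True)
E
python3 - <<'E'
from h import *
effector.close(10)
p=manip.current_tool_pos(); manip.servo_line([p[0],p[1],.30],vel=.25); st("up")
r=np.array([.5428,.1442,0]); 
P=r-.05*u
for q in (Q,Q2): print(manip.solve_ik(P+[0,0,.25],q))
s=[manip.solve_ik(P+[0,0,.25],q) for q in (Q,Q2)]; c=manip.current_q()
i=min((k for k in (0,1) if s[k] is not None),key=lambda k:np.abs(np.array(s[k])-c).max())
q=(Q,Q2)[i]; print(i)
manip.move_pose(P+[0,0,.25],q); st("over")
manip.servo_line(P+[0,0,.105],vel=.15); st("down"); print(manip.current_finger_gap())
snap("top","t1"); snap("side","s1")
t=cv2.imread("pics/t1_raw.png")[120:280,200:440]; s=cv2.imread("pics/s1_raw.png")[120:280,200:440]
cv2.imwrite("pics/c1.png",np.vstack([cv2.resize(x,None,fx=1.85,fy=1.85,interpolation=cv2.INTER_CUBIC) for x in(t,s)]))
E
```

```text
up 1.98 [0.2265 0.6099 0.3014] [-0.15  0.44 -0.29]
[-0.1268508   0.20885057 -0.23243229  1.87106173  0.0545382   1.06776962
  1.2633817 ]
[-0.47389821  0.19892915  0.16416391  1.88253127 -0.03696804  1.06302858
 -1.79242699]
0
over 3.93 [0.4928 0.1417 0.25  ] [-0.97  0.18 -0.52]
down 5.05 [0.4937 0.1409 0.1058] [ 0.01 -0.21 -0.21]
0.0007185433866619506
```

View pics/c1.png

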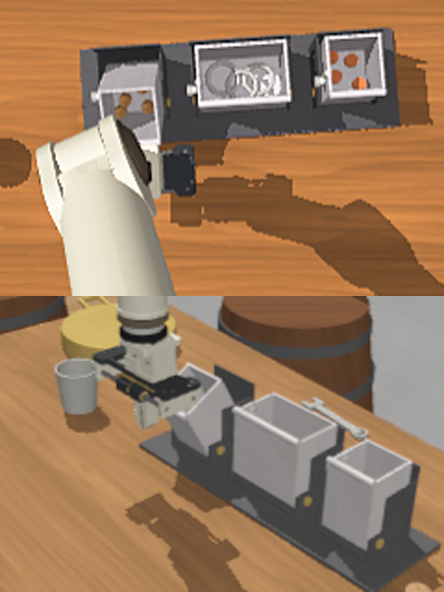

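The closed fingers stand in front of the open bin's rim with a clear gap, and the cup is clear. I'll push in steps and watch the force.

```bash
python3 - <<'E'
from h import *
r=np.array([.5428,.1442,0]); B=r-.0155*u   # TCP at rim contact
manip.servo_line(B-.008*u+[0,0,.105],vel=.1); st("near")
d=-.008
while d<.062:
    d+=.006 if d<.034 else .003
    z=.105+.017*np.clip(d/.05,0,1)
    manip.servo_line(B+d*u+[0,0,z],vel=.06)
    f=manip.current_force(); print(round(d,3),f.round(2),round(manip.current_clock(),2))
    if f@u<-9: break
st("end")
manip.servo_line(manip.current_tool_pos()-.06*u,vel=.12); st("back")
snap("top","t2"); snap("side","s2")
t=cv2.imread("pics/t2_raw.png")[120:280,200:440]; s=cv2.imread("pics/s2_raw.png")[120:280,200:440]
cv2.imwrite("pics/c2.png",np.vstack([cv2.resize(x,None,fx=1.85,fy=1.85,interpolation=cv2.INTER_CUBIC) for x in(t,s)]))
E
```

```text
near 5.57 [0.5193 0.1424 0.1051] [-0.49 -0.2  -0.43]
-0.002 [-0.75 -0.06  0.38] 5.82
0.004 [-0.46  0.51  0.09] 6.07
0.01 [0.08 0.91 0.31] 6.33
0.016 [-0.09  0.04  0.07] 6.58
0.022 [-0.79  1.03  0.29] 6.84
0.028 [-0.36  0.42 -0.42] 7.1
0.034 [ 0.68  0.36 -0.48] 7.36
0.04 [ 0.07 -0.04 -0.43] 7.62
0.043 [-0.59 -0.06  0.44] 7.87
0.046 [-0.58 -0.72 -0.03] 8.12
0.049 [-1.52  0.32 -0.77] 8.37
0.052 [-9.33 -0.72  6.94] 8.62
end 8.62 [0.5759 0.1466 0.1214] [-9.33 -0.72  6.94]
back 9.29 [0.5175 0.1424 0.1219] [ 0.21 -0.28  0.35]
```

View pics/c2.png

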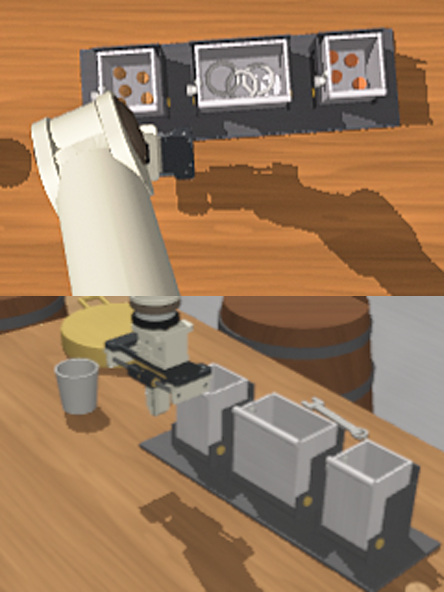

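The bin looks shut: the hard stop came at the expected spot and the rims line up. Next is the wide bin.

```bash
python3 - <<'E'
from h import *
r=np.array([.6073,-.0267,0]); B=r+.0155*u
p=manip.current_tool_pos(); manip.servo_line([p[0],p[1],.26],vel=.2)
snap("top","t3")
manip.servo_line(B+.018*u+[0,0,.26],vel=.25); st("over")
manip.servo_line(B+.018*u+[0,0,.120],vel=.12); st("in")
d=.018
while d>-.048:
    d-=.006 if d>.005 else .003
    z=.120-.012*np.clip(-d/.045,0,1)
    manip.servo_line(B+d*u+[0,0,z],vel=.06)
    f=manip.current_force(); print(round(d,3),f.round(2),round(manip.current_clock(),2))
    if f@u>14: break
st("end")
snap("top","t4"); snap("side","s4")
t=cv2.imread("pics/t4_raw.png")[120:280,200:440]; s=cv2.imread("pics/s4_raw.png")[120:280,200:440]
cv2.imwrite("pics/c4.png",np.vstack([cv2.resize(x,None,fx=1.85,fy=1.85,interpolation=cv2.INTER_CUBIC) for x in(t,s)]))
E
```

```text
over 11.26 [ 0.6399 -0.0223  0.2594] [-0.02  0.34  0.31]
in 12.57 [ 0.6415 -0.0242  0.121 ] [-1.27  0.06  0.31]
0.012 [0.73 0.5  0.3 ] 12.82
0.006 [0.44 0.7  0.63] 13.07
-0.0 [ 0.76 -0.94 -0.43] 13.32
-0.003 [4.33 0.65 1.09] 13.57
-0.006 [4.56 0.48 3.01] 13.82
-0.009 [ 2.34 -0.35  1.62] 14.07
-0.012 [ 0.07 -0.04 -0.49] 14.32
-0.015 [0.28 0.27 0.05] 14.57
-0.018 [-0.32 -0.19 -0.55] 14.82
-0.021 [-0.7  0.8 -1.2] 15.07
-0.024 [ 0.25 -0.56 -0.23] 15.32
-0.027 [-0.12 -0.46 -0.68] 15.57
-0.03 [0.2  0.67 0.58] 15.82
-0.033 [0.64 0.59 0.58] 16.07
-0.036 [-0.    0.31 -0.32] 16.32
-0.039 [0.14 0.16 0.35] 16.57
-0.042 [ 1.45  0.13 -0.08] 16.82
-0.045 [ 6.2   0.95 -0.51] 17.07
-0.048 [10.03  1.24 -0.5 ] 17.32
end 17.32 [ 0.5801 -0.0286  0.11  ] [10.03  1.24 -0.5 ]
```

View pics/c4.png

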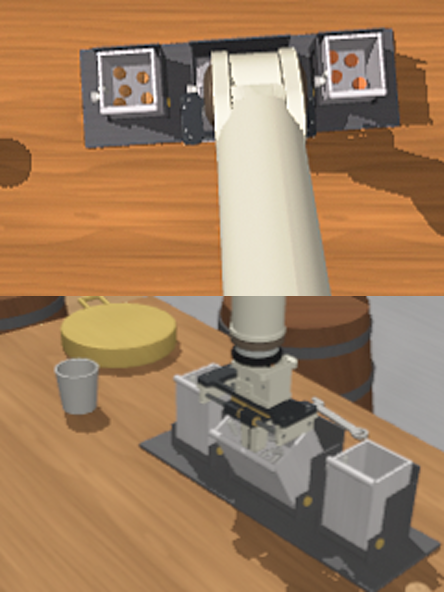

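The wide bin is on its stop, with the force rising there and both views showing it tipped. I'll back off, lift out and verify.

```bash
python3 - <<'E'
from h import *
manip.servo_line(manip.current_tool_pos()+.007*u,vel=.05); st("off")
p=manip.current_tool_pos(); manip.servo_line([p[0],p[1],.28],vel=.12); st("up")
manip.servo_line([.42,-.03,.32],vel=.2); st("away")
manip.sleep(.5)
snap("top","t5"); snap("side","s5")
t=cv2.imread("pics/t5_raw.png")[125:205,235:425]; s=cv2.imread("pics/s5_raw.png")[140:290,260:450]
cv2.imwrite("pics/c5.png",np.vstack([cv2.resize(x,None,fx=2.6*1.0,fy=2.6,interpolation=cv2.INTER_CUBIC) for x in(t,s)]))
E
```

```text
off 17.82 [ 0.5863 -0.0281  0.1094] [-0.18  0.17  0.28]
up 19.39 [ 0.5858 -0.0281  0.2791] [-0.37  0.28  0.4 ]
away 20.4 [ 0.4207 -0.03    0.3199] [ 0.66 -0.14 -0.5 ]
```

View pics/c5.png

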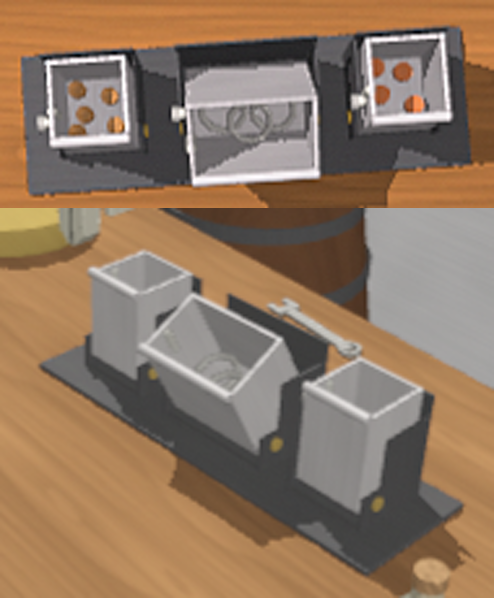

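View pics/t5.png

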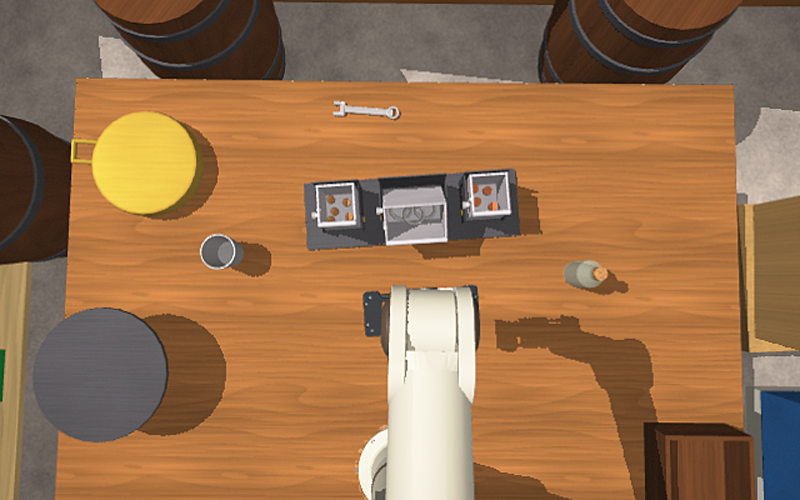

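The cup (221,252) and flask (585,275) have not moved. Before handing in, I'll check numerically that the left bin is fully shut and the wide bin is fully tipped.

```bash
python3 - <<'E'
from h import *
g=lambda x,y,z: onz("top",(235+x/2.6-.4,125+y/2.6-.4),z)
w=np.array([.6073,-.0267,.148]);
for n,a,b,z in [("left",(51,148),(132,144),.148),("wide",(192,183),(318,177),.125),("right",(371,124),(450,119),.148)]:
    m=(g(*a,z)+g(*b,z))/2; print(n,m.round(4),"offset from shut line",((m-w)@u).round(4))
E
```

```text
left [0.587  0.1467 0.148 ] offset from shut line -0.0076
wide [ 0.5535 -0.0304  0.125 ] offset from shut line -0.0539
right [ 0.6168 -0.1972  0.148 ] offset from shut line -0.003
```

```bash
python3 - <<'E'
import cv2,numpy as np
t=cv2.imread("pics/t5_raw.png"); s=cv2.imread("pics/s5_raw.png")
r=lambda i:cv2.resize(i,(390,290),interpolation=cv2.INTER_CUBIC)
cv2.imwrite("pics/c6.png",np.vstack([np.hstack([r(t[135:200,240:327]),r(t[130:195,360:447])]),np.hstack([r(s[150:215,275:362]),r(s[190:255,360:447])])]))
E
```

```text
(no output)
```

View pics/c6.png

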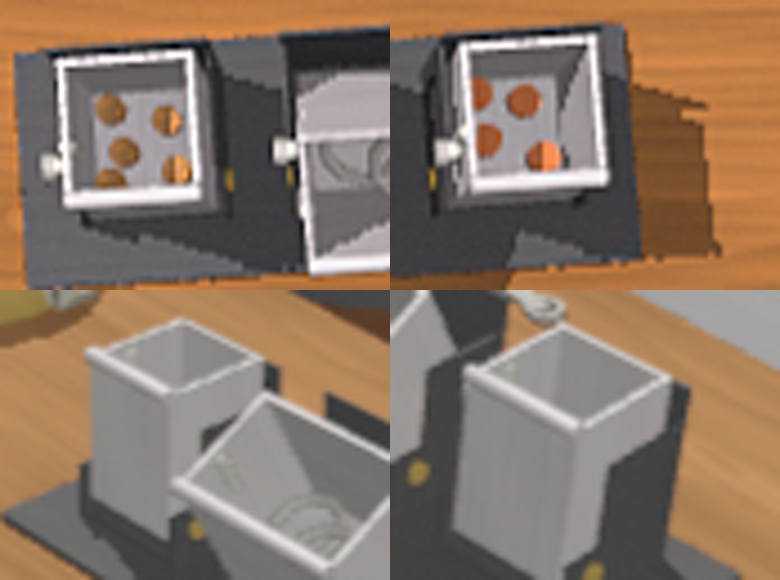

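Both narrow bins sit the same way in their cradles: the gap from rear rim to cradle back is about 12 px on each, and both front walls are upright. The left bin is therefore shut, so I'm handing in.

```bash
python3 -c "
from h import *
st('handin'); print(manip.hand_in())"
```

```text
handin 21.0 [ 0.42 -0.03  0.32] [-0.48 -0.12  0.27]
the job is handed in; nothing more can be done
None
```

The job is handed in at 21.0 s: the narrow bin that hung open is pushed shut and the wide bin is tipped forward to its stop. I did them in the order you asked.

- **Narrow bin that was open:** I pushed it at the rim with the fingers shut until it hit a hard stop at about 9 N, about 50 mm along as expected. In the last close-up it sits in its cradle just like the bin that stayed shut.
- **Wide bin:** I hooked it from inside the mouth and drew it out, with the catch letting go at about 4.5 N. It reached its stop at about 10 N and stayed there after I let go. The rim measured 54 mm forward, against 50 mm nominal.
- **Left alone:** the last pictures showed the other narrow bin still shut, the cup and flask where they started, and the arm clear of everything.

**Check that disagreed:** a coarse reading of the rim positions put the newly shut bin about 5 mm further forward than the other narrow bin. That is within the reading error plus how exactly the cradles line up. The close-up showed both bins the same distance from the backs of their cradles, so I took it as shut and did not push again.

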